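# Put the spare porcelain jars into the empty crate cells, gently

## Robot

A 6-joint arm with a two-finger parallel gripper is mounted at the origin on the work surface. World frame = base frame: x ahead of the robot, y to its left, z up, the work surface at z = 0. Lengths are in m, angles in degrees, forces in N, time in s.
With the tool pointing down it reaches from about 0.4 to 0.825 m from the base axis. Payload 7 kg.
Tool frame: the origin (TCP) lies midway between the tips of the shut fingers; the grasp point (between the pads) lies 19 mm behind it; z points along the fingers, y is the line along which they close (so a half turn about z gives the same grasp; the last joint's range is limited). The gripper opens to 88 mm and grips with 3 to 60 N. Pads are 19 mm wide; open, the fingers measure 130 mm over their backs; the gripper's body (78 mm by 193 mm) begins 47 mm behind the grasp point.
Start: joints at [-60.499, 20.546, 0.682, 0, -70.136, -16.507], TCP at [0.152, -0.658, 0.227] pointing down, gripper open.
Joint ranges: [-176.03, 176.03], [-82.01, 121.73], [-58.28, 71.71], [-173.87, 95.51], [-174.79, -0.11], [-173.66, 173.66]. Speed limits (degrees/s): [136.94, 136.94, 172.46, 180, 180, 180].

## Interface

Orientations are given as [roll, pitch, yaw] about the fixed x, y, z axes, in that order (R = Rz(yaw) Ry(pitch) Rx(roll)).
In Python, from plant import get_state, optics, order gives the robot as it stands. The module is installed in compiled form; this text tells all that it offers.
- The arm moves only by the tool send_rows, never from a script. Its argument "moves" is a list of rows, each an object with "slide": the shift along the tool's x, y, z as a fraction of full scale, a list of three; "turn": the turn about the tool's z as a fraction of full scale; "gripper": the opening, from 0 (shut) to 1 (fully open). A call has exactly 5 rows; each row is the pose to reach, as a shift and turn from the pose commanded when the call began, along the tool's axes at that moment; what a row does not reach only later rows make up. Full scale, the value 1, is 150 mm for a shift and 90 degrees for a turn. A row lasts 1/12 s, in which the tool goes at most 41.7 mm and 7.16 degrees, less where a joint would pass 70% of its speed; a pose out of reach is approached as far as the arm can. A call with a number of a shift or a turn outside -1 to 1 is refused whole. A call with a gripper value outside its range is refused whole. The fingers move at their own pace and stop on an object; "newtons" is the grip in N (left out, the last holds). Time passes only in rows, so rows that repeat a pose let the fingers close, or fill a call up. It gives the time, the measured TCP pose, the force, the opening and the grip force at its end, in the units of the state.
- get_state(): the state, without advancing time (a new reading comes with each control period).
- optics.capture(name): name is "side" or "top" or "wrist"; returns a dict with "img" (384x512x3 uint8, red, green, blue), "intrinsics" (3x3 intrinsics, pixels), "origin" and "attitude" of the camera in the world. Camera axes: x right, y down, z forward; pixel columns grow to the right and rows downward; lengths in m; the calibration is good to about 2 mm. A picture is of the moment at which its call begins. There is no depth.
- order.close_job(): hands the job in; it is judged then, once.
Trained networks look in the newest picture that a camera, given by its name, has taken for a name from the list of things; names that differ only in an ending like _2 or _b are one class to them, and where a whole thing is asked for, a point or a joint stands for the part that bears it (a point fixed in the world has none). Each returns a list of dicts, best first, with "p" (0 to 1); they miss things now and then, are a little off and sometimes report something else, mostly with a low value. They report only what shows in the picture. A call takes as long as a camera call. They do not tell look-alikes from the thing itself.
- optics.look_for(camera, name): "location" ([x, y, z] in m, in world coordinates, good to about 4 mm: the middle of the surface that is visible of it).
The state is a dict: "time_s": time; "joints": joint angles; "qd": joint speeds; "joint_torque": joint torques, N m; "tcp_pos": TCP position; "eef_rot": TCP orientation; "contact_force": force on the tool from outside, world axes, zero at the start; "moment": the same for the moment, N m; "gripper_width": finger opening in m; "gripper_force": force on a finger pad.
Only numpy, scipy, OpenCV 4.12 (cv2) and the standard library are available. Lean on these libraries where they do the work, as an engineer would, in place of code of your own. Each camera call takes 0.05 s, during which the arm holds its last target. There are 200 camera calls.

## Task

Put the two spare porcelain herb jars from the chopping board into the two empty cells of the jar crate, one in each, standing upright. The porcelain chips easily: hold the jars with a light grip and lower each until you feel it touch the springy cork at the bottom of its cell, whose height differs, before letting go; never drop it, rush it or press it down hard. Leave the jars already in the crate and the other things on the counter where they are.

Things in the scene. Friction and masses are not known exactly. Their poses are not given: they have to be found in the camera images.
- crate: fixed open wooden crate, 190 x 282 mm, 2 x 3 cells (3 along its y; pitch 92, 86 wide inside), walls 6 thick and 35 mm high, bare floor 6 mm above its underside (the origin, z up). Four cells hold a jar on the bare floor; each empty one has a springy cork liner over its floor, its top 8 to 24 mm above the underside: different in each, to be felt
- board: fixed wooden chopping board, 300 x 220 mm and 20 mm thick, with a handle 110 mm long on its -x side; origin at the centre of the underside of the rectangle
- cell0 (a point): centre of crate cell 0, at the height of the bare floor (6 mm above the crate's underside), at x -46 mm, y -92 mm in the crate's frame; the cell may be empty or taken
- cell1 (a point): centre of crate cell 1, at the height of the bare floor (6 mm above the crate's underside), at x -46 mm, y +0 mm in the crate's frame; the cell may be empty or taken
- cell2 (a point): centre of crate cell 2, at the height of the bare floor (6 mm above the crate's underside), at x -46 mm, y +92 mm in the crate's frame; the cell may be empty or taken
- cell3 (a point): centre of crate cell 3, at the height of the bare floor (6 mm above the crate's underside), at x +46 mm, y -92 mm in the crate's frame; the cell may be empty or taken
- cell4 (a point): centre of crate cell 4, at the height of the bare floor (6 mm above the crate's underside), at x +46 mm, y +0 mm in the crate's frame; the cell may be empty or taken
- cell5 (a point): centre of crate cell 5, at the height of the bare floor (6 mm above the crate's underside), at x +46 mm, y +92 mm in the crate's frame; the cell may be empty or taken
- spare0: white porcelain herb jar, cylinder of diameter 56 mm, straight to 83 mm, fixed cork stopper (diameter 44) up to 96 mm; origin at the centre of its underside, z along its axis; spare jar, 0.28 to 0.56 kg, standing on the chopping board. Fragile: at most 15 N from each finger (8 N carries it), at most 10 N between its foot and the cork
- spare1: white porcelain herb jar, cylinder of diameter 56 mm, straight to 83 mm, fixed cork stopper (diameter 44) up to 96 mm; origin at the centre of its underside, z along its axis; spare jar, 0.28 to 0.56 kg, standing on the chopping board. Fragile: at most 15 N from each finger (8 N carries it), at most 10 N between its foot and the cork
- stock0: white porcelain herb jar, cylinder of diameter 56 mm, straight to 83 mm, fixed cork stopper (diameter 44) up to 96 mm; origin at the centre of its underside, z along its axis; stands in one of the crate's cells; leave it there
- stock1: white porcelain herb jar, cylinder of diameter 56 mm, straight to 83 mm, fixed cork stopper (diameter 44) up to 96 mm; origin at the centre of its underside, z along its axis; stands in one of the crate's cells; leave it there
- stock2: white porcelain herb jar, cylinder of diameter 56 mm, straight to 83 mm, fixed cork stopper (diameter 44) up to 96 mm; origin at the centre of its underside, z along its axis; stands in one of the crate's cells; leave it there
- stock3: white porcelain herb jar, cylinder of diameter 56 mm, straight to 83 mm, fixed cork stopper (diameter 44) up to 96 mm; origin at the centre of its underside, z along its axis; stands in one of the crate's cells; leave it there
- liner0: springy cork liner, 85 x 85 mm, that fills the floor of one of the two empty cells; origin at the centre of the cell, at the level of the crate's underside. How high its flat top stands above that, 8 to 24 mm, is not reported; it gives 0.4 mm per newton
- liner1: springy cork liner, 85 x 85 mm, that fills the floor of one of the two empty cells; origin at the centre of the cell, at the level of the crate's underside. How high its flat top stands above that, 8 to 24 mm, is not reported; it gives 0.4 mm per newton
- mill: wooden pepper mill standing on the counter beyond the work, 58 mm in diameter, 168 mm tall; origin at the centre of its underside
- mug: blue mug standing on the counter beyond the work, 80 mm in diameter, 90 mm tall; origin at the centre of its underside
- knife: kitchen knife lying on the counter beyond the work, 300 mm long along its y, 18 mm high; origin on its underside near the blade's root
There are look-alikes about, which are no part of the job. Leave any blue look-alike of the spare1 alone. Leave any black look-alike of the stock1 alone.

How it is judged (in metres and radians):
At the end, for the whole second after the job is handed in: Each spare jar stands upright (within 0.08 rad) and at rest in a cell of the crate, its axis within 20 mm of the cell's centre and its underside 3 to 29 mm above the crate's underside; the four jars already there still stand upright ((horizontal distance between spare0 and cell0 below 0.02 m or horizontal distance between spare0 and cell1 below 0.02 m or horizontal distance between spare0 and cell2 below 0.02 m or horizontal distance between spare0 and cell3 below 0.02 m or horizontal distance between spare0 and cell4 below 0.02 m or horizontal distance between spare0 and cell5 below 0.02 m) and z of spare0 in the frame of crate between 0.003 and 0.029 m and angle between each of spare0, spare1, stock0, stock1, stock2, stock3's own z axis and vertical below 0.08 rad and linear speed of each of spare0, spare1 below 0.02 m/s and (horizontal distance between spare1 and cell0 below 0.02 m or horizontal distance between spare1 and cell1 below 0.02 m or horizontal distance between spare1 and cell2 below 0.02 m or horizontal distance between spare1 and cell3 below 0.02 m or horizontal distance between spare1 and cell4 below 0.02 m or horizontal distance between spare1 and cell5 below 0.02 m) and z of spare1 in the frame of crate between 0.003 and 0.029 m); the robot touches nothing.
It fails at once if a spare jar is squeezed with more than 15 N a finger (contact force between the fingers and spare0 above 30 N or contact force between the fingers and spare1 above 30 N).
It fails at once if a spare jar is pressed or knocked on the crate or its cork with more than 10 N (contact force between any of spare0, spare1 and crate above 10 N or contact force between any of spare0, spare1 and liner0 above 10 N or contact force between any of spare0, spare1 and liner1 above 10 N).
It fails at once if a spare jar is dropped into the crate: faster than 0.2 m/s with its underside below 50 mm ((horizontal distance between spare0 and crate below 0.15 m and z of spare0 in the frame of crate below 0.05 m and linear speed of spare0 above 0.2 m/s) or (horizontal distance between spare1 and crate below 0.15 m and z of spare1 in the frame of crate below 0.05 m and linear speed of spare1 above 0.2 m/s)).
It fails at once if a jar already in the crate is shifted by more than 15 mm (distance of any of stock0, stock1, stock2, stock3 from where it was at the start of the episode above 0.015 m).
It fails at once if the mill, mug or knife is shifted by more than 20 mm (distance of any of mill, mug, knife from where it was at the start of the episode above 0.02 m).
It also fails if it takes over 64 s, if anything falls off the work surface, if the arm or the gripper's body presses on something with over 40 N, if the wrist force passes 120 N, or if a joint passes its speed limit or range.

## Working session

There is one attempt and no reset: what is moved stays moved. The work goes in short steps, Python scripts to look and compute and a tool call to move; the robot and the scene stay as the last step left them, time stands still between calls to the robot, and variables do not carry over. Pictures are saved under pics/ and viewed, at most 10 in all, crops included, and the job is handed in when it is done.

Besides the shell and the picture viewer there is one more tool, called after "Call:" as name(argument=value, ...), one argument or row to a line, values as JSON. send_rows: Moves the arm, as the interface text tells. Shift numbers are shares of 150 mm and turn numbers shares of 90 degrees, none past 1 either way. Its arguments: {"type":"object","properties":{"moves":{"type":"array"},"newtons":{"type":"number"}},"required":["moves"]}

```bash
mkdir -p pics; python3 - <<'E'
from plant import get_state, optics
import cv2, numpy as np
s=get_state(); print(s)
for c in ["top","side"]:
    d=optics.capture(c); cv2.imwrite(f"pics/{c}0.png",d["img"][:,:,::-1])
    print(c,np.round(d["intrinsics"],1).tolist(),d["origin"],np.round(d["attitude"],3).tolist())
    for n in ["crate","board","spare0","stock0","liner0","mill","mug","knife"]:
        print(n,[(np.round(r["location"],3).tolist(),round(r["p"],2)) for r in optics.look_for(c,n)])
E
```

```text
{'time_s': 0.0, 'joints': array([-6.04967211e+01,  2.05912155e+01,  6.34023885e-01, -2.21827343e-02,
       -7.01364870e+01, -1.65081711e+01]), 'qd': array([-0.10246508,  0.11240193, -0.05995366,  0.04232444, -0.10736111,
       -0.04528863]), 'joint_torque': array([-2.16271983e-04, -5.82713413e+01,  2.93057799e+01,  6.99729100e+00,
        6.75010946e-03, -1.94868935e-04]), 'tcp_pos': array([ 0.15167255, -0.65722766,  0.22562059]), 'eef_rot': array([ 1.79904257e+02, -6.62821521e-03, -1.67012441e+02]), 'contact_force': array([0.37291473, 0.2613512 , 0.34976396]), 'moment': array([0.02560103, 0.01574698, 0.02749189]), 'gripper_force': 0.0, 'gripper_width': 0.08760467861490565}
top [[359.6, 0.0, 257.2], [0.0, 359.6, 194.7], [0.0, 0.0, 1.0]] [0.42400109 0.00173219 0.8351912 ] [-168.392, 0.228, -98.398]
crate [([0.54, -0.201, 0.015], 0.91)]
board [([0.52, 0.219, 0.021], 0.69)]
spare0 [([0.602, 0.134, 0.11], 0.91), ([0.477, 0.174, 0.11], 0.85), ([0.683, -0.022, 0.09], 0.76), ([0.583, 0.023, 0.093], 0.55), ([0.732, 0.09, 0.043], 0.3)]
stock0 [([0.388, -0.184, 0.086], 0.96), ([0.583, -0.223
[... 395 characters left out ...]
9.6], [0.0, 0.0, 1.0]] [ 0.49397945 -0.66667994  0.58551047] [-128.655, 0.698, -9.401]
crate [([0.541, -0.282, 0.024], 0.92), ([0.737, -0.134, 0.096], 0.5)]
board [([0.514, 0.184, 0.016], 0.56)]
spare0 [([0.692, -0.038, 0.061], 0.85), ([0.586, 0.006, 0.062], 0.78), ([0.612, 0.123, 0.086], 0.63), ([0.472, 0.161, 0.08], 0.56)]
stock0 [([0.499, -0.245, 0.08], 0.9), ([0.583, -0.158, 0.088], 0.7), ([0.586, -0.249, 0.08], 0.66), ([0.496, -0.158, 0.091], 0.6), ([0.386, -0.209, 0.072], 0.6)]
liner0 [([0.589, -0.321, 0.014], 0.73), ([0.543, -0.273, 0.026], 0.39)]
mill [([0.74, -0.133, 0.094], 0.59)]
mug [([0.724, 0.074, 0.07], 0.88)]
knife [([0.8, -0.09, 0.013], 0.71), ([0.735, -0.133, 0.097], 0.56)]
```

View pics/top0.png

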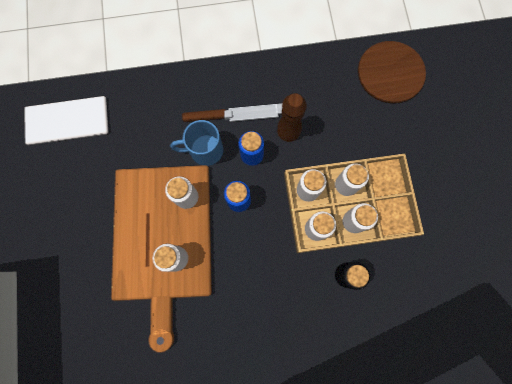

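View pics/side0.png

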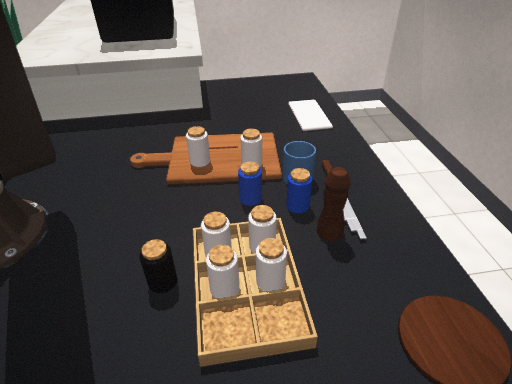

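Both views show the white spares on the board at top pixels (178,190) and (166,258). Blue decoys are at (251,147) and (236,195), and a black decoy is at (357,276). The empty cork cells are at (388,178) and (397,217). I'll rectify the picture next to get exact positions.

```bash
cat > h.py <<'E'
import numpy as np, cv2
from scipy.spatial.transform import Rotation as R
def P(d):
    Rm=R.from_euler('xyz',d["attitude"],degrees=True).as_matrix()
    return np.array(d["intrinsics"]),Rm,np.array(d["origin"])
def ray(d,uv,z):
    K,Rm,o=P(d); v=Rm@np.linalg.inv(K)@np.array([uv[0],uv[1],1.]); return o+v*(z-o[2])/v[2]
def rect(d,z,x0,x1,y0,y1,s):  # col=(y1-y)*s,row=(x1-x)*s
    K,Rm,o=P(d)
    H=K@Rm.T@np.c_[[1,0,0],[0,1,0],np.array([0,0,z])-o]
    A=np.array([[0,-1/s,x1],[-1/s,0,y1],[0,0,1]])
    return cv2.warpPerspective(d["img"],H@A,(int((y1-y0)*s),int((x1-x0)*s)),flags=cv2.INTER_CUBIC|cv2.WARP_INVERSE_MAP)
E
python3 - <<'E'
from h import *; from plant import optics
d=optics.capture("top")
a=rect(d,.035,.42,.66,-.38,-.03,1500); b=rect(d,.116,.42,.66,.04,.24,1500)
cv2.imwrite("pics/ra.png",a[:,:,::-1])
def stop(z,x0,x1,y0,y1):
    b=rect(d,z,x0,x1,y0,y1,1500); h=cv2.cvtColor(b,cv2.COLOR_RGB2HSV)
    # score: filled circle r=22mm orange and ring r 22-28 pale
    m=((h[...,1]>90)).astype(np.float32); r=33
    n=2*42+1; yy,xx=np.mgrid[:n,:n]-42; q=np.hypot(xx,yy)
    k=np.where(q<r,1/(q<r).sum(),0)-np.where((q>=r)&(q<40),1/((q>=r)&(q<40)).sum(),0)
    s=cv2.filter2D(m,-1,k.astype(np.float32)); i=np.unravel_index(s.argmax(),s.shape)
    return round(x1-i[0]/1500,4),round(y1-i[1]/1500,4),round(float(s.max()),2)
for x,y in [(.602,.134),(.477,.174)]: print("spare",stop(.116,x-.05,x+.05,y-.05,y+.05))
for x,y in [(.583,-.223),(.494,-.137),(.496,-.217),(.579,-.134)]: print("stock",stop(.102,x-.04,x+.04,y-.04,y+.04))
E
```

```text
spare (np.float64(0.608), np.float64(0.1427), 0.84)
spare (np.float64(0.473), np.float64(0.1807), 0.89)
stock (np.float64(0.5857), np.float64(-0.2297), 0.81)
stock (np.float64(0.494), np.float64(-0.1417), 0.91)
stock (np.float64(0.498), np.float64(-0.2303), 0.87)
stock (np.float64(0.5863), np.float64(-0.1387), 0.91)
```

View pics/ra.png

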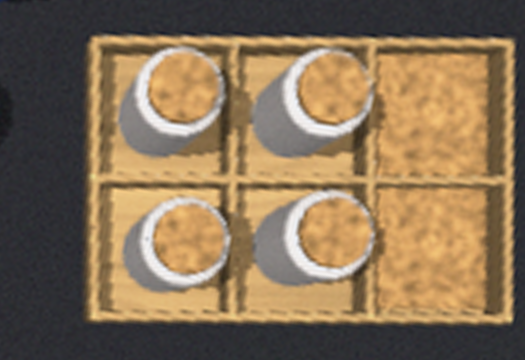

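The rectified view shows the crate rim spanning columns 90–514 and rows 38–321. That puts the crate centre at about (0.540, -0.231) with yaw about 0, and the empty cells at (0.586, -0.323) and (0.494, -0.323). I'll grasp diagonally, at yaw -135, to stay clear of the neighbouring jars.

Call:
send_rows(
  moves=[
    {"slide": [-0.16,0.18,0],"turn": -0.07,"gripper": 1},
    {"slide": [-0.33,0.36,0],"turn": -0.14,"gripper": 1},
    {"slide": [-0.49,0.54,0],"turn": -0.21,"gripper": 1},
    {"slide": [-0.66,0.72,0],"turn": -0.28,"gripper": 1},
    {"slide": [-0.82,0.9,0],"turn": -0.355,"gripper": 1},
  ],
  newtons=8,
)

```text
time_s: 1.37
tcp_pos: [0.2418, -0.4971, 0.2266]
eef_rot: [-180.0, -0.0, -134.8]
contact_force: [1.3, 0.2, 0.7]
gripper_width: 0.0879
gripper_force: 0.0
```

```bash
cat > go.py <<'E'
import sys
from h import *; from plant import get_state
s=get_state(); Rm=R.from_euler('xyz',s["eef_rot"],degrees=True).as_matrix()
print(np.round(s["tcp_pos"],4),np.round(s["eef_rot"],1),np.round(s["joints"],0),np.round(s["contact_force"],2),s["gripper_width"])
t=np.array(list(map(float,sys.argv[1:4])))
print("slide",np.round(Rm.T@(t-s["tcp_pos"])/.15,3))
E
python3 go.py .608 .143 .23
```

```text
[ 0.2418 -0.4971  0.2266] [-180.    -0.  -134.8] [-44.   9. -15.   0. -66.  -1.] [1.32 0.19 0.7 ] 0.08787836321798231
slide [-4.749  1.272 -0.023]
```

Call:
send_rows(
  moves=[
    {"slide": [-0.2,0.05,0],"turn": 0,"gripper": 1},
    {"slide": [-0.4,0.1,0],"turn": 0,"gripper": 1},
    {"slide": [-0.6,0.15,0],"turn": 0,"gripper": 1},
    {"slide": [-0.8,0.2,0],"turn": 0,"gripper": 1},
    {"slide": [-0.95,0.25,0],"turn": 0,"gripper": 1},
  ],
)

```text
time_s: 1.78
tcp_pos: [0.3166, -0.3697, 0.2269]
eef_rot: [-180.0, 0.0, -135.0]
contact_force: [0.2, 0.4, -0.7]
gripper_width: 0.0872
gripper_force: 0.0
```

Call:
send_rows(
  moves=[
    {"slide": [-0.2,0.05,0],"turn": 0,"gripper": 1},
    {"slide": [-0.4,0.1,0],"turn": 0,"gripper": 1},
    {"slide": [-0.6,0.15,0],"turn": 0,"gripper": 1},
    {"slide": [-0.8,0.2,0],"turn": 0,"gripper": 1},
    {"slide": [-0.95,0.25,0],"turn": 0,"gripper": 1},
  ],
)

```text
time_s: 2.2
tcp_pos: [0.391, -0.2424, 0.2269]
eef_rot: [-179.9, 0.0, -135.0]
contact_force: [0.9, 0.1, 0.7]
gripper_width: 0.0875
gripper_force: 0.0
```

Call:
send_rows(
  moves=[
    {"slide": [-0.2,0.05,0],"turn": 0,"gripper": 1},
    {"slide": [-0.4,0.1,0],"turn": 0,"gripper": 1},
    {"slide": [-0.6,0.15,0],"turn": 0,"gripper": 1},
    {"slide": [-0.8,0.2,0],"turn": 0,"gripper": 1},
    {"slide": [-0.95,0.25,0],"turn": 0,"gripper": 1},
  ],
)

```text
time_s: 2.62
tcp_pos: [0.4655, -0.115, 0.2269]
eef_rot: [-180.0, 0.0, -135.0]
contact_force: [0.7, -1.0, -0.3]
gripper_width: 0.0877
gripper_force: 0.0
```

Call:
send_rows(
  moves=[
    {"slide": [-0.2,0.05,0],"turn": 0,"gripper": 1},
    {"slide": [-0.4,0.1,0],"turn": 0,"gripper": 1},
    {"slide": [-0.6,0.15,0],"turn": 0,"gripper": 1},
    {"slide": [-0.8,0.2,0],"turn": 0,"gripper": 1},
    {"slide": [-0.95,0.25,0],"turn": 0,"gripper": 1},
  ],
)

```text
time_s: 3.03
tcp_pos: [0.5399, 0.0123, 0.2267]
eef_rot: [-180.0, 0.0, -135.0]
contact_force: [0.1, 0.8, 1.5]
gripper_width: 0.0874
gripper_force: 0.0
```

```bash
python3 go.py .608 .143 .23
```

```text
[0.5399 0.0123 0.2267] [-180.    0. -135.] [ 22.   8. -16.   0. -66. -67.] [0.11 0.82 1.52] 0.08738669617565804
slide [-0.937  0.296 -0.022]
```

Call:
send_rows(
  moves=[
    {"slide": [-0.2,0.06,0],"turn": 0,"gripper": 1},
    {"slide": [-0.4,0.12,0],"turn": 0,"gripper": 1},
    {"slide": [-0.6,0.18,0],"turn": 0,"gripper": 1},
    {"slide": [-0.8,0.24,0],"turn": 0,"gripper": 1},
    {"slide": [-0.94,0.295,0],"turn": 0,"gripper": 1},
  ],
)

```text
time_s: 3.45
tcp_pos: [0.6084, 0.1434, 0.2264]
eef_rot: [-180.0, 0.0, -135.0]
contact_force: [-0.6, -0.8, 0.4]
gripper_width: 0.0878
gripper_force: 0.0
```

```bash
python3 - <<'E'
from h import *; from plant import optics
d=optics.capture("wrist"); cv2.imwrite("pics/w1.png",d["img"][:,:,::-1]); print(d["origin"],d["attitude"])
K,Rm,o=P(d)
for q in ([.608,.143,.116],[.473,.181,.116]):
    v=K@Rm.T@(np.array(q)-o); print(v[:2]/v[2])
print(optics.look_for("wrist","spare0"))
E
python3 go.py .608 .143 .063
```

```text
[0.56117502 0.09680304 0.38515981] [ 1.65901650e+02 -1.56813594e-02  1.34945079e+02]
[251.43561659 186.11148321]
[413.63247115  97.53762837]
[{'location': [0.6036, 0.1439, 0.115], 'p': 0.96}, {'location': [0.6882, -0.0094, 0.0863], 'p': 0.92}, {'location': [0.4786, 0.1771, 0.1174], 'p': 0.81}, {'location': [0.586, 0.0301, 0.0938], 'p': 0.64}, {'location': [0.6271, -0.0951, 0.0226], 'p': 0.6}]
[0.6084 0.1441 0.2257] [ 180.    -0.  -134.9] [ 31.  16.  -6.   0. -68. -76.] [-0.38 -0.97 -0.62] 0.08760838067630249
slide [ 0.007 -0.003  1.085]
```

View pics/w1.png

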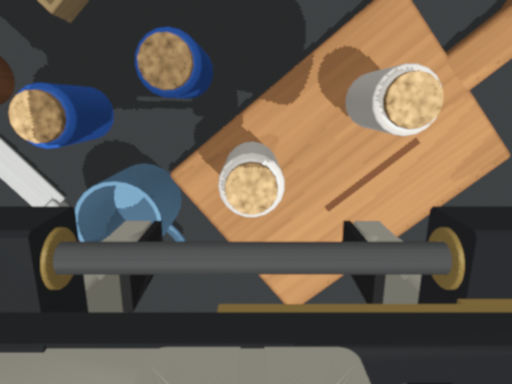

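The stopper shows at (251,188), predicted (251,186), and the second at (413,101), predicted (414,98), so both positions hold. Descending around the first jar and gripping with 8 N.

Call:
send_rows(
  moves=[
    {"slide": [0,0,0.15],"turn": 0,"gripper": 1},
    {"slide": [0,0,0.3],"turn": 0,"gripper": 1},
    {"slide": [0,0,0.45],"turn": 0,"gripper": 1},
    {"slide": [0,0,0.6],"turn": 0,"gripper": 1},
    {"slide": [0,0,0.75],"turn": 0,"gripper": 1},
  ],
)

```text
time_s: 3.97
tcp_pos: [0.607, 0.1408, 0.1134]
eef_rot: [-180.0, 0.0, -135.1]
contact_force: [-0.7, 0.6, -0.1]
gripper_width: 0.0878
gripper_force: 0.0
```

Call:
send_rows(
  moves=[
    {"slide": [0,0,0.1],"turn": 0,"gripper": 1},
    {"slide": [0,0,0.2],"turn": 0,"gripper": 1},
    {"slide": [0,0,0.3],"turn": 0,"gripper": 1},
    {"slide": [0,0,0.335],"turn": 0,"gripper": 1},
    {"slide": [0,0,0.335],"turn": 0,"gripper": 1},
  ],
)

```text
time_s: 4.38
tcp_pos: [0.6063, 0.1404, 0.0626]
eef_rot: [180.0, -0.1, -135.1]
contact_force: [1.0, 0.8, 0.4]
gripper_width: 0.0876
gripper_force: 0.0
```

Call:
send_rows(
  moves=[
    {"slide": [0,0,0],"turn": 0,"gripper": 0.7},
    {"slide": [0,0,0],"turn": 0,"gripper": 0.68},
    {"slide": [0,0,0],"turn": 0,"gripper": 0.65},
    {"slide": [0,0,0],"turn": 0,"gripper": 0.6},
    {"slide": [0,0,0],"turn": 0,"gripper": 0.5},
  ],
  newtons=8,
)

```text
time_s: 4.8
tcp_pos: [0.6076, 0.1414, 0.0645]
eef_rot: [-180.0, 0.1, -135.1]
contact_force: [0.6, -0.0, 0.0]
gripper_width: 0.0599
gripper_force: 0.0
```

Call:
send_rows(
  moves=[
    {"slide": [0,0,0],"turn": 0,"gripper": 0.5},
    {"slide": [0,0,0],"turn": 0,"gripper": 0.5},
    {"slide": [0,0,0],"turn": 0,"gripper": 0.5},
    {"slide": [0,0,0],"turn": 0,"gripper": 0.5},
    {"slide": [0,0,0],"turn": 0,"gripper": 0.5},
  ],
)

```text
time_s: 5.22
tcp_pos: [0.6076, 0.1413, 0.0644]
eef_rot: [-180.0, 0.0, -135.0]
contact_force: [-1.1, -1.1, 5.7]
gripper_width: 0.0556
gripper_force: 8.0
```

Call:
send_rows(
  moves=[
    {"slide": [0,0,-0.01],"turn": 0,"gripper": 0.5},
    {"slide": [0,0,-0.04],"turn": 0,"gripper": 0.5},
    {"slide": [0,0,-0.1],"turn": 0,"gripper": 0.5},
    {"slide": [0,0,-0.16],"turn": 0,"gripper": 0.5},
    {"slide": [0,0,-0.22],"turn": 0,"gripper": 0.5},
  ],
)

```text
time_s: 5.63
tcp_pos: [0.6072, 0.1413, 0.0976]
eef_rot: [180.0, -0.0, -135.1]
contact_force: [0.3, 0.4, -4.9]
gripper_width: 0.0558
gripper_force: 8.0
```

Call:
send_rows(
  moves=[
    {"slide": [0,0,-0.12],"turn": 0,"gripper": 0.5},
    {"slide": [0,0,-0.24],"turn": 0,"gripper": 0.5},
    {"slide": [0,0,-0.36],"turn": 0,"gripper": 0.5},
    {"slide": [0,0,-0.48],"turn": 0,"gripper": 0.5},
    {"slide": [0,0,-0.65],"turn": 0,"gripper": 0.5},
  ],
)

```text
time_s: 6.05
tcp_pos: [0.6062, 0.141, 0.1947]
eef_rot: [179.9, -0.1, -135.1]
contact_force: [-0.3, 0.8, -4.6]
gripper_width: 0.0562
gripper_force: 8.0
```

```bash
python3 go.py .586 -.323 .195
```

```text
[0.6062 0.141  0.1947] [ 1.799e+02 -1.000e-01 -1.351e+02] [ 31.  17.  -9.  -0. -64. -76.] [-0.26  0.84 -4.58] 0.05621545027279436
slide [ 2.280e+00 -2.095e+00 -1.000e-03]
```

Call:
send_rows(
  moves=[
    {"slide": [0.06,-0.06,0],"turn": 0,"gripper": 0.5},
    {"slide": [0.18,-0.17,0],"turn": 0,"gripper": 0.5},
    {"slide": [0.33,-0.3,0],"turn": 0,"gripper": 0.5},
    {"slide": [0.48,-0.44,0],"turn": 0,"gripper": 0.5},
    {"slide": [0.63,-0.58,0],"turn": 0,"gripper": 0.5},
  ],
)

```text
time_s: 6.47
tcp_pos: [0.6013, 0.0117, 0.1948]
eef_rot: [180.0, 0.0, -135.0]
contact_force: [0.8, -0.0, -4.8]
gripper_width: 0.0561
gripper_force: 8.0
```

Call:
send_rows(
  moves=[
    {"slide": [0.15,-0.14,0],"turn": 0,"gripper": 0.5},
    {"slide": [0.3,-0.28,0],"turn": 0,"gripper": 0.5},
    {"slide": [0.45,-0.42,0],"turn": 0,"gripper": 0.5},
    {"slide": [0.6,-0.56,0],"turn": 0,"gripper": 0.5},
    {"slide": [0.75,-0.7,0],"turn": 0,"gripper": 0.5},
  ],
)

```text
time_s: 6.88
tcp_pos: [0.5958, -0.1425, 0.1948]
eef_rot: [-180.0, 0.0, -135.1]
contact_force: [1.6, 0.5, -4.4]
gripper_width: 0.0558
gripper_force: 8.0
```

Call:
send_rows(
  moves=[
    {"slide": [0.15,-0.14,0],"turn": 0,"gripper": 0.5},
    {"slide": [0.3,-0.28,0],"turn": 0,"gripper": 0.5},
    {"slide": [0.42,-0.39,0],"turn": 0,"gripper": 0.5},
    {"slide": [0.52,-0.48,0],"turn": 0,"gripper": 0.5},
    {"slide": [0.6,-0.55,0],"turn": 0,"gripper": 0.5},
  ],
)

```text
time_s: 7.3
tcp_pos: [0.5902, -0.2649, 0.1945]
eef_rot: [180.0, 0.0, -135.1]
contact_force: [0.9, 0.0, -4.8]
gripper_width: 0.0563
gripper_force: 8.0
```

```bash
python3 go.py .586 -.323 .195
```

```text
[ 0.5902 -0.2649  0.1945] [ 180.     0.  -135.1] [ -7.  19.  -6.  -0. -65. -38.] [ 0.92  0.05 -4.8 ] 0.05625430658016333
slide [ 0.293 -0.255 -0.003]
```

Call:
send_rows(
  moves=[
    {"slide": [0.09,-0.08,0],"turn": 0,"gripper": 0.5},
    {"slide": [0.17,-0.15,0],"turn": 0,"gripper": 0.5},
    {"slide": [0.24,-0.21,0],"turn": 0,"gripper": 0.5},
    {"slide": [0.28,-0.24,0],"turn": 0,"gripper": 0.5},
    {"slide": [0.29,-0.255,0],"turn": 0,"gripper": 0.5},
  ],
)

```text
time_s: 7.72
tcp_pos: [0.5866, -0.3218, 0.1943]
eef_rot: [180.0, -0.0, -135.1]
contact_force: [0.1, -0.2, -4.4]
gripper_width: 0.0561
gripper_force: 8.0
```

```bash
python3 go.py .586 -.323 .085; python3 - <<'E'
from h import *; from plant import optics
d=optics.capture("side"); im=cv2.resize(d["img"][160:384,130:380],None,fx=2.4,fy=2.4,interpolation=2); cv2.imwrite("pics/s1.png",im[:,:,::-1])
E
```

```text
[ 0.5866 -0.3218  0.1943] [ 180.    -0.  -135.1] [-12.  21.  -3.  -0. -66. -33.] [ 0.09 -0.2  -4.43] 0.05613254678504114
slide [ 0.009 -0.003  0.729]
```

View pics/s1.png

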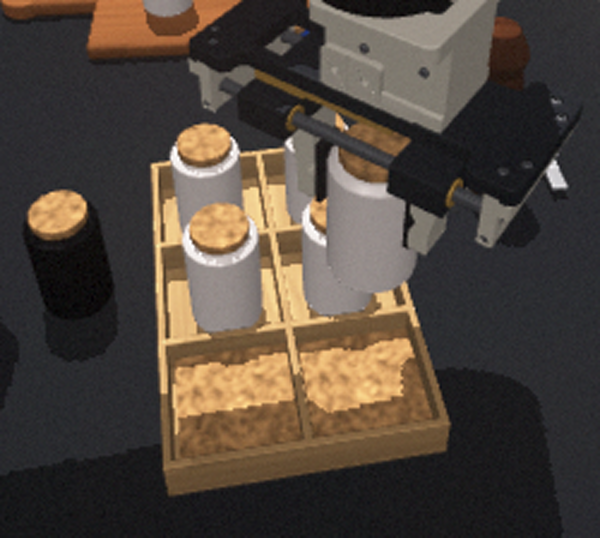

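Call:
send_rows(
  moves=[
    {"slide": [0,0,0.05],"turn": 0,"gripper": 0.5},
    {"slide": [0,0,0.13],"turn": 0,"gripper": 0.5},
    {"slide": [0,0,0.23],"turn": 0,"gripper": 0.5},
    {"slide": [0,0,0.33],"turn": 0,"gripper": 0.5},
    {"slide": [0,0,0.43],"turn": 0,"gripper": 0.5},
  ],
)

```text
time_s: 8.18
tcp_pos: [0.5869, -0.3194, 0.128]
eef_rot: [179.9, -0.0, -135.0]
contact_force: [-0.1, 0.4, -4.5]
gripper_width: 0.056
gripper_force: 8.0
```

Call:
send_rows(
  moves=[
    {"slide": [0,0,0.07],"turn": 0,"gripper": 0.5},
    {"slide": [0,0,0.14],"turn": 0,"gripper": 0.5},
    {"slide": [0,0,0.2],"turn": 0,"gripper": 0.5},
    {"slide": [0,0,0.26],"turn": 0,"gripper": 0.5},
    {"slide": [0,0,0.31],"turn": 0,"gripper": 0.5},
  ],
)

```text
time_s: 8.6
tcp_pos: [0.5873, -0.3205, 0.0824]
eef_rot: [180.0, 0.0, -135.0]
contact_force: [-0.0, -0.3, -4.3]
gripper_width: 0.056
gripper_force: 8.0
```

Call:
send_rows(
  moves=[
    {"slide": [0,0,0.02],"turn": 0,"gripper": 0.5},
    {"slide": [0,0,0.03],"turn": 0,"gripper": 0.5},
    {"slide": [0,0,0.035],"turn": 0,"gripper": 0.5},
    {"slide": [0,0,0.04],"turn": 0,"gripper": 0.5},
    {"slide": [0,0,0.04],"turn": 0,"gripper": 0.5},
  ],
)

```text
time_s: 9.02
tcp_pos: [0.5875, -0.3208, 0.0778]
eef_rot: [-180.0, 0.0, -135.1]
contact_force: [-0.4, -0.4, -4.7]
gripper_width: 0.0561
gripper_force: 8.0
```

Call:
send_rows(
  moves=[
    {"slide": [0,0,0.007],"turn": 0,"gripper": 0.5},
    {"slide": [0,0,0.014],"turn": 0,"gripper": 0.5},
    {"slide": [0,0,0.021],"turn": 0,"gripper": 0.5},
    {"slide": [0,0,0.028],"turn": 0,"gripper": 0.5},
    {"slide": [0,0,0.03],"turn": 0,"gripper": 0.5},
  ],
)

```text
time_s: 9.43
tcp_pos: [0.5871, -0.3206, 0.0726]
eef_rot: [180.0, -0.0, -135.1]
contact_force: [-0.9, 0.7, -4.0]
gripper_width: 0.0558
gripper_force: 8.0
```

Call:
send_rows(
  moves=[
    {"slide": [0,0,0.004],"turn": 0,"gripper": 0.5},
    {"slide": [0,0,0.008],"turn": 0,"gripper": 0.5},
    {"slide": [0,0,0.012],"turn": 0,"gripper": 0.5},
    {"slide": [0,0,0.016],"turn": 0,"gripper": 0.5},
    {"slide": [0,0,0.016],"turn": 0,"gripper": 0.5},
  ],
)

```text
time_s: 9.85
tcp_pos: [0.5871, -0.3206, 0.0703]
eef_rot: [180.0, -0.0, -135.1]
contact_force: [1.0, 0.0, -3.8]
gripper_width: 0.0559
gripper_force: 8.0
```

Call:
send_rows(
  moves=[
    {"slide": [0,0,0.004],"turn": 0,"gripper": 0.5},
    {"slide": [0,0,0.008],"turn": 0,"gripper": 0.5},
    {"slide": [0,0,0.012],"turn": 0,"gripper": 0.5},
    {"slide": [0,0,0.012],"turn": 0,"gripper": 0.5},
    {"slide": [0,0,0.012],"turn": 0,"gripper": 0.5},
  ],
)

```text
time_s: 10.27
tcp_pos: [0.5871, -0.3206, 0.0685]
eef_rot: [180.0, -0.0, -135.1]
contact_force: [-0.3, -0.1, -3.8]
gripper_width: 0.056
gripper_force: 8.0
```

Call:
send_rows(
  moves=[
    {"slide": [0,0,0.004],"turn": 0,"gripper": 0.5},
    {"slide": [0,0,0.008],"turn": 0,"gripper": 0.5},
    {"slide": [0,0,0.012],"turn": 0,"gripper": 0.5},
    {"slide": [0,0,0.014],"turn": 0,"gripper": 0.5},
    {"slide": [0,0,0.014],"turn": 0,"gripper": 0.5},
  ],
)

```text
time_s: 10.68
tcp_pos: [0.5871, -0.3206, 0.0663]
eef_rot: [180.0, -0.0, -135.1]
contact_force: [0.2, 0.9, -5.4]
gripper_width: 0.0558
gripper_force: 8.0
```

Still free. Continuing in small steps.

Call:
send_rows(
  moves=[
    {"slide": [0,0,0.004],"turn": 0,"gripper": 0.5},
    {"slide": [0,0,0.008],"turn": 0,"gripper": 0.5},
    {"slide": [0,0,0.012],"turn": 0,"gripper": 0.5},
    {"slide": [0,0,0.016],"turn": 0,"gripper": 0.5},
    {"slide": [0,0,0.016],"turn": 0,"gripper": 0.5},
  ],
)

```text
time_s: 11.1
tcp_pos: [0.5871, -0.3206, 0.0639]
eef_rot: [180.0, -0.0, -135.1]
contact_force: [-0.3, -0.4, -5.0]
gripper_width: 0.0559
gripper_force: 8.0
```

Call:
send_rows(
  moves=[
    {"slide": [0,0,0.004],"turn": 0,"gripper": 0.5},
    {"slide": [0,0,0.008],"turn": 0,"gripper": 0.5},
    {"slide": [0,0,0.012],"turn": 0,"gripper": 0.5},
    {"slide": [0,0,0.016],"turn": 0,"gripper": 0.5},
    {"slide": [0,0,0.016],"turn": 0,"gripper": 0.5},
  ],
)

```text
time_s: 11.52
tcp_pos: [0.5871, -0.3206, 0.0615]
eef_rot: [180.0, -0.0, -135.1]
contact_force: [-0.2, -0.4, -5.0]
gripper_width: 0.0559
gripper_force: 8.0
```

Call:
send_rows(
  moves=[
    {"slide": [0,0,0.004],"turn": 0,"gripper": 0.5},
    {"slide": [0,0,0.008],"turn": 0,"gripper": 0.5},
    {"slide": [0,0,0.012],"turn": 0,"gripper": 0.5},
    {"slide": [0,0,0.016],"turn": 0,"gripper": 0.5},
    {"slide": [0,0,0.016],"turn": 0,"gripper": 0.5},
  ],
)

```text
time_s: 11.93
tcp_pos: [0.5871, -0.3206, 0.0591]
eef_rot: [180.0, -0.0, -135.1]
contact_force: [0.3, 0.9, -5.3]
gripper_width: 0.0562
gripper_force: 8.0
```

Call:
send_rows(
  moves=[
    {"slide": [0,0,0.004],"turn": 0,"gripper": 0.5},
    {"slide": [0,0,0.008],"turn": 0,"gripper": 0.5},
    {"slide": [0,0,0.012],"turn": 0,"gripper": 0.5},
    {"slide": [0,0,0.016],"turn": 0,"gripper": 0.5},
    {"slide": [0,0,0.016],"turn": 0,"gripper": 0.5},
  ],
)

```text
time_s: 12.35
tcp_pos: [0.5873, -0.3207, 0.0571]
eef_rot: [-180.0, 0.0, -135.1]
contact_force: [-1.3, 0.4, -1.3]
gripper_width: 0.0559
gripper_force: 8.0
```

Contact felt, about 3.5 N. One small step more to take the weight, then release.

Call:
send_rows(
  moves=[
    {"slide": [0,0,0.002],"turn": 0,"gripper": 0.5},
    {"slide": [0,0,0.004],"turn": 0,"gripper": 0.5},
    {"slide": [0,0,0.004],"turn": 0,"gripper": 0.5},
    {"slide": [0,0,0.004],"turn": 0,"gripper": 0.5},
    {"slide": [0,0,0.004],"turn": 0,"gripper": 0.5},
  ],
)

```text
time_s: 12.77
tcp_pos: [0.5873, -0.3207, 0.0565]
eef_rot: [-180.0, 0.0, -135.1]
contact_force: [-1.7, 0.6, 0.3]
gripper_width: 0.056
gripper_force: 8.0
```

Call:
send_rows(
  moves=[
    {"slide": [0,0,0],"turn": 0,"gripper": 0.66},
    {"slide": [0,0,0],"turn": 0,"gripper": 0.7},
    {"slide": [0,0,0],"turn": 0,"gripper": 0.75},
    {"slide": [0,0,0],"turn": 0,"gripper": 0.8},
    {"slide": [0,0,0],"turn": 0,"gripper": 0.8},
  ],
)

```text
time_s: 13.18
tcp_pos: [0.5874, -0.3207, 0.0564]
eef_rot: [-180.0, 0.0, -135.1]
contact_force: [-0.3, -0.2, 0.7]
gripper_width: 0.0693
gripper_force: 0.0
```

Call:
send_rows(
  moves=[
    {"slide": [0,0,0],"turn": 0,"gripper": 0.8},
    {"slide": [0,0,-0.06],"turn": 0,"gripper": 0.8},
    {"slide": [0,0,-0.16],"turn": 0,"gripper": 0.8},
    {"slide": [0,0,-0.28],"turn": 0,"gripper": 0.8},
    {"slide": [0,0,-0.4],"turn": 0,"gripper": 0.8},
  ],
)

```text
time_s: 13.6
tcp_pos: [0.5871, -0.3207, 0.1174]
eef_rot: [180.0, -0.0, -135.1]
contact_force: [0.5, -0.4, -0.4]
gripper_width: 0.07
gripper_force: 0.0
```

Call:
send_rows(
  moves=[
    {"slide": [0,0,-0.2],"turn": 0,"gripper": 1},
    {"slide": [0,0,-0.4],"turn": 0,"gripper": 1},
    {"slide": [0,0,-0.6],"turn": 0,"gripper": 1},
    {"slide": [0,0,-0.7],"turn": 0,"gripper": 1},
    {"slide": [0,0,-0.73],"turn": 0,"gripper": 1},
  ],
)

```text
time_s: 14.02
tcp_pos: [0.5886, -0.3214, 0.2309]
eef_rot: [-179.7, 0.2, -135.0]
contact_force: [0.4, 0.1, 0.2]
gripper_width: 0.0873
gripper_force: 0.0
```

```bash
python3 go.py .473 .1805 .227; python3 - <<'E'
from h import *; from plant import optics
d=optics.capture("side"); im=cv2.resize(d["img"][130:384,130:380],None,fx=2.3,fy=2.3,interpolation=2); cv2.imwrite("pics/s2.png",im[:,:,::-1])
E
```

```text
[ 0.5886 -0.3214  0.2309] [-179.7    0.2 -135. ] [-12.  20.   0.   0. -70. -33.] [0.38 0.12 0.23] 0.08732147545075307
slide [-1.819  2.912  0.013]
```

View pics/s2.png

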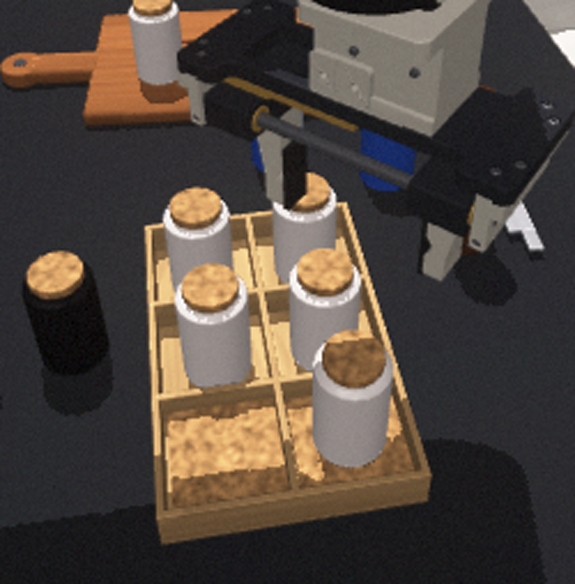

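The first jar stands upright in its cell, with its foot near (351,448). Moving to the second jar.

Call:
send_rows(
  moves=[
    {"slide": [-0.12,0.2,0],"turn": 0,"gripper": 1},
    {"slide": [-0.25,0.4,0],"turn": 0,"gripper": 1},
    {"slide": [-0.37,0.6,0],"turn": 0,"gripper": 1},
    {"slide": [-0.5,0.8,0],"turn": 0,"gripper": 1},
    {"slide": [-0.61,0.97,0],"turn": 0,"gripper": 1},
  ],
)

```text
time_s: 14.48
tcp_pos: [0.5477, -0.1513, 0.2247]
eef_rot: [179.9, -0.1, -135.1]
contact_force: [0.9, 0.1, -0.1]
gripper_width: 0.0879
gripper_force: 0.0
```

Call:
send_rows(
  moves=[
    {"slide": [-0.12,0.2,0],"turn": 0,"gripper": 1},
    {"slide": [-0.25,0.4,0],"turn": 0,"gripper": 1},
    {"slide": [-0.37,0.6,0],"turn": 0,"gripper": 1},
    {"slide": [-0.5,0.8,0],"turn": 0,"gripper": 1},
    {"slide": [-0.61,0.97,0],"turn": 0,"gripper": 1},
  ],
)

```text
time_s: 14.9
tcp_pos: [0.5097, 0.0163, 0.225]
eef_rot: [179.9, -0.1, -135.0]
contact_force: [0.7, 0.6, 0.1]
gripper_width: 0.0874
gripper_force: 0.0
```

Call:
send_rows(
  moves=[
    {"slide": [-0.12,0.2,0],"turn": 0,"gripper": 1},
    {"slide": [-0.25,0.4,0],"turn": 0,"gripper": 1},
    {"slide": [-0.37,0.6,0],"turn": 0,"gripper": 1},
    {"slide": [-0.5,0.8,0],"turn": 0,"gripper": 1},
    {"slide": [-0.605,0.965,0],"turn": 0,"gripper": 1},
  ],
)

```text
time_s: 15.32
tcp_pos: [0.4718, 0.1829, 0.225]
eef_rot: [180.0, -0.1, -135.0]
contact_force: [1.3, 0.6, -0.1]
gripper_width: 0.0876
gripper_force: 0.0
```

```bash
python3 - <<'E'
from plant import optics
optics.capture("wrist"); print([ (r["location"],r["p"]) for r in optics.look_for("wrist","spare0")])
E
python3 go.py .473 .1805 .063
```

```text
[([0.4651, 0.1804, 0.121], 0.85), ([0.6808, 0.0036, 0.0087], 0.78), ([0.575, 0.0269, 0.0849], 0.7)]
[0.472  0.1842 0.2249] [ 1.800e+02 -1.000e-01 -1.349e+02] [ 44.   5. -20.  -0. -65. -88.] [ 0.23 -0.11 -0.23] 0.08760554984368413
slide [ 0.012 -0.023  1.079]
```

Call:
send_rows(
  moves=[
    {"slide": [0.01,-0.02,0.15],"turn": 0,"gripper": 1},
    {"slide": [0.01,-0.02,0.3],"turn": 0,"gripper": 1},
    {"slide": [0.01,-0.02,0.45],"turn": 0,"gripper": 1},
    {"slide": [0.01,-0.02,0.6],"turn": 0,"gripper": 1},
    {"slide": [0.01,-0.02,0.75],"turn": 0,"gripper": 1},
  ],
)

```text
time_s: 15.83
tcp_pos: [0.4735, 0.1771, 0.1116]
eef_rot: [180.0, -0.1, -135.1]
contact_force: [-0.1, 0.7, -0.5]
gripper_width: 0.0878
gripper_force: 0.0
```

Call:
send_rows(
  moves=[
    {"slide": [0,0,0.1],"turn": 0,"gripper": 1},
    {"slide": [0,0,0.2],"turn": 0,"gripper": 1},
    {"slide": [0,0,0.3],"turn": 0,"gripper": 1},
    {"slide": [0,0,0.33],"turn": 0,"gripper": 1},
    {"slide": [0,0,0.33],"turn": 0,"gripper": 1},
  ],
)

```text
time_s: 16.25
tcp_pos: [0.4731, 0.1767, 0.0622]
eef_rot: [180.0, -0.2, -135.1]
contact_force: [0.4, 0.9, 0.1]
gripper_width: 0.0878
gripper_force: 0.0
```

Call:
send_rows(
  moves=[
    {"slide": [0,0,0],"turn": 0,"gripper": 0.7},
    {"slide": [0,0,0],"turn": 0,"gripper": 0.68},
    {"slide": [0,0,0],"turn": 0,"gripper": 0.65},
    {"slide": [0,0,0],"turn": 0,"gripper": 0.6},
    {"slide": [0,0,0],"turn": 0,"gripper": 0.5},
  ],
  newtons=8,
)

```text
time_s: 16.67
tcp_pos: [0.4744, 0.1785, 0.0645]
eef_rot: [180.0, 0.1, -135.1]
contact_force: [-4.2, 5.0, 3.3]
gripper_width: 0.0598
gripper_force: 2.8
```

Call:
send_rows(
  moves=[
    {"slide": [0,0,0],"turn": 0,"gripper": 0.5},
    {"slide": [0,0,0],"turn": 0,"gripper": 0.5},
    {"slide": [0,0,0],"turn": 0,"gripper": 0.5},
    {"slide": [0,0,0],"turn": 0,"gripper": 0.5},
    {"slide": [0,0,0],"turn": 0,"gripper": 0.5},
  ],
)

```text
time_s: 17.08
tcp_pos: [0.4745, 0.1787, 0.0644]
eef_rot: [180.0, 0.1, -135.0]
contact_force: [-3.7, 2.9, 6.4]
gripper_width: 0.0558
gripper_force: 8.0
```

Call:
send_rows(
  moves=[
    {"slide": [0,0,-0.01],"turn": 0,"gripper": 0.5},
    {"slide": [0,0,-0.04],"turn": 0,"gripper": 0.5},
    {"slide": [0,0,-0.1],"turn": 0,"gripper": 0.5},
    {"slide": [0,0,-0.16],"turn": 0,"gripper": 0.5},
    {"slide": [0,0,-0.22],"turn": 0,"gripper": 0.5},
  ],
)

```text
time_s: 17.5
tcp_pos: [0.4741, 0.1777, 0.0976]
eef_rot: [-180.0, -0.0, -135.1]
contact_force: [0.7, 0.1, -4.6]
gripper_width: 0.0558
gripper_force: 8.0
```

Call:
send_rows(
  moves=[
    {"slide": [0,0,-0.12],"turn": 0,"gripper": 0.5},
    {"slide": [0,0,-0.24],"turn": 0,"gripper": 0.5},
    {"slide": [0,0,-0.36],"turn": 0,"gripper": 0.5},
    {"slide": [0,0,-0.48],"turn": 0,"gripper": 0.5},
    {"slide": [0,0,-0.65],"turn": 0,"gripper": 0.5},
  ],
)

```text
time_s: 17.92
tcp_pos: [0.4732, 0.1773, 0.1949]
eef_rot: [180.0, -0.1, -135.1]
contact_force: [-0.1, 0.3, -5.1]
gripper_width: 0.056
gripper_force: 8.0
```

```bash
python3 go.py .494 -.323 .195
```

```text
[0.4732 0.1773 0.1949] [ 1.800e+02 -1.000e-01 -1.351e+02] [ 43.   6. -23.  -0. -61. -88.] [-0.12  0.34 -5.08] 0.05596702865767309
slide [ 2.257e+00 -2.460e+00  1.000e-03]
```

Call:
send_rows(
  moves=[
    {"slide": [0.06,-0.06,0],"turn": 0,"gripper": 0.5},
    {"slide": [0.17,-0.18,0],"turn": 0,"gripper": 0.5},
    {"slide": [0.31,-0.34,0],"turn": 0,"gripper": 0.5},
    {"slide": [0.45,-0.49,0],"turn": 0,"gripper": 0.5},
    {"slide": [0.59,-0.64,0],"turn": 0,"gripper": 0.5},
  ],
)

```text
time_s: 18.33
tcp_pos: [0.4787, 0.0459, 0.1946]
eef_rot: [180.0, 0.0, -135.0]
contact_force: [0.6, -0.5, -5.4]
gripper_width: 0.0559
gripper_force: 8.0
```

Call:
send_rows(
  moves=[
    {"slide": [0.14,-0.15,0],"turn": 0,"gripper": 0.5},
    {"slide": [0.28,-0.3,0],"turn": 0,"gripper": 0.5},
    {"slide": [0.42,-0.46,0],"turn": 0,"gripper": 0.5},
    {"slide": [0.56,-0.61,0],"turn": 0,"gripper": 0.5},
    {"slide": [0.7,-0.76,0],"turn": 0,"gripper": 0.5},
  ],
)

```text
time_s: 18.75
tcp_pos: [0.4848, -0.1092, 0.1946]
eef_rot: [180.0, 0.0, -135.1]
contact_force: [0.9, 1.1, -5.0]
gripper_width: 0.056
gripper_force: 8.0
```

Call:
send_rows(
  moves=[
    {"slide": [0.14,-0.15,0],"turn": 0,"gripper": 0.5},
    {"slide": [0.28,-0.3,0],"turn": 0,"gripper": 0.5},
    {"slide": [0.41,-0.45,0],"turn": 0,"gripper": 0.5},
    {"slide": [0.52,-0.57,0],"turn": 0,"gripper": 0.5},
    {"slide": [0.61,-0.67,0],"turn": 0,"gripper": 0.5},
  ],
)

```text
time_s: 19.17
tcp_pos: [0.4909, -0.2453, 0.1943]
eef_rot: [180.0, -0.0, -135.1]
contact_force: [0.4, 0.5, -4.7]
gripper_width: 0.0558
gripper_force: 8.0
```

```bash
python3 go.py .494 -.323 .195
```

```text
[ 0.4909 -0.2453  0.1943] [ 180.    -0.  -135.1] [ -6.  10. -18.  -0. -62. -39.] [ 0.36  0.53 -4.7 ] 0.055821584995225826
slide [ 0.351 -0.382 -0.005]
```

Call:
send_rows(
  moves=[
    {"slide": [0.1,-0.11,0],"turn": 0,"gripper": 0.5},
    {"slide": [0.2,-0.22,0],"turn": 0,"gripper": 0.5},
    {"slide": [0.28,-0.31,0],"turn": 0,"gripper": 0.5},
    {"slide": [0.33,-0.36,0],"turn": 0,"gripper": 0.5},
    {"slide": [0.35,-0.38,0],"turn": 0,"gripper": 0.5},
  ],
)

```text
time_s: 19.58
tcp_pos: [0.4941, -0.322, 0.194]
eef_rot: [180.0, -0.0, -135.2]
contact_force: [0.3, 0.7, -4.4]
gripper_width: 0.0555
gripper_force: 8.0
```

Call:
send_rows(
  moves=[
    {"slide": [0,0,0.05],"turn": 0,"gripper": 0.5},
    {"slide": [0,0,0.13],"turn": 0,"gripper": 0.5},
    {"slide": [0,0,0.23],"turn": 0,"gripper": 0.5},
    {"slide": [0,0,0.33],"turn": 0,"gripper": 0.5},
    {"slide": [0,0,0.43],"turn": 0,"gripper": 0.5},
  ],
)

```text
time_s: 20.0
tcp_pos: [0.4946, -0.3194, 0.1289]
eef_rot: [180.0, 0.0, -135.0]
contact_force: [-0.3, 0.4, -4.9]
gripper_width: 0.0558
gripper_force: 8.0
```

```bash
python3 go.py .494 -.323 .073; python3 - <<'E'
from h import *; from plant import optics
d=optics.capture("side"); im=cv2.resize(d["img"][130:384,130:380],None,fx=2.3,fy=2.3,interpolation=2); cv2.imwrite("pics/s3.png",im[:,:,::-1])
E
```

```text
[ 0.4946 -0.3194  0.1289] [ 180.    0. -135.] [-14.  17. -18.  -0. -55. -31.] [-0.31  0.42 -4.95] 0.055765112010340206
slide [ 0.02  -0.014  0.372]
```

View pics/s3.png

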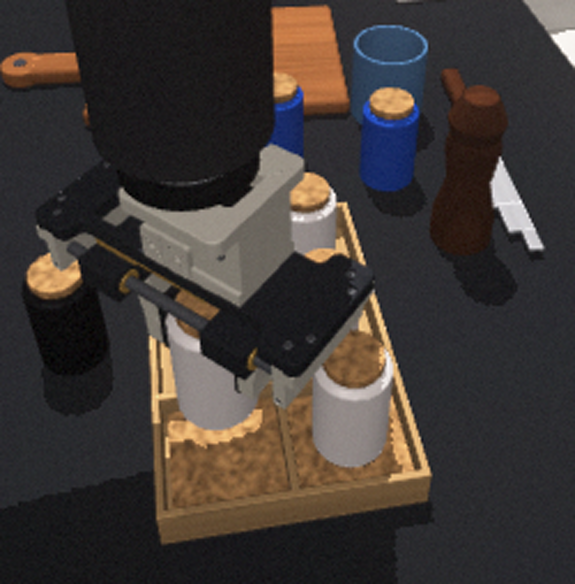

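The second jar hangs upright over its cell around (215,390), clear of the placed jar. Lowering further.

Call:
send_rows(
  moves=[
    {"slide": [0.01,-0.005,0.07],"turn": 0,"gripper": 0.5},
    {"slide": [0.01,-0.01,0.14],"turn": 0,"gripper": 0.5},
    {"slide": [0.015,-0.01,0.2],"turn": 0,"gripper": 0.5},
    {"slide": [0.015,-0.01,0.26],"turn": 0,"gripper": 0.5},
    {"slide": [0.015,-0.01,0.31],"turn": 0,"gripper": 0.5},
  ],
)

```text
time_s: 20.47
tcp_pos: [0.4943, -0.3231, 0.0824]
eef_rot: [180.0, -0.0, -135.1]
contact_force: [-0.1, 0.0, -5.0]
gripper_width: 0.0557
gripper_force: 8.0
```

Call:
send_rows(
  moves=[
    {"slide": [0,0,0.02],"turn": 0,"gripper": 0.5},
    {"slide": [0,0,0.03],"turn": 0,"gripper": 0.5},
    {"slide": [0,0,0.035],"turn": 0,"gripper": 0.5},
    {"slide": [0,0,0.04],"turn": 0,"gripper": 0.5},
    {"slide": [0,0,0.04],"turn": 0,"gripper": 0.5},
  ],
)

```text
time_s: 20.88
tcp_pos: [0.4947, -0.3233, 0.0776]
eef_rot: [-180.0, 0.0, -135.1]
contact_force: [0.5, -0.1, -5.4]
gripper_width: 0.0556
gripper_force: 8.0
```

Call:
send_rows(
  moves=[
    {"slide": [0,0,0.007],"turn": 0,"gripper": 0.5},
    {"slide": [0,0,0.014],"turn": 0,"gripper": 0.5},
    {"slide": [0,0,0.02],"turn": 0,"gripper": 0.5},
    {"slide": [0,0,0.024],"turn": 0,"gripper": 0.5},
    {"slide": [0,0,0.024],"turn": 0,"gripper": 0.5},
  ],
)

```text
time_s: 21.3
tcp_pos: [0.4943, -0.3232, 0.0736]
eef_rot: [180.0, -0.0, -135.1]
contact_force: [0.2, -0.4, -4.9]
gripper_width: 0.0556
gripper_force: 8.0
```

Call:
send_rows(
  moves=[
    {"slide": [0,0,0.004],"turn": 0,"gripper": 0.5},
    {"slide": [0,0,0.008],"turn": 0,"gripper": 0.5},
    {"slide": [0,0,0.012],"turn": 0,"gripper": 0.5},
    {"slide": [0,0,0.016],"turn": 0,"gripper": 0.5},
    {"slide": [0,0,0.016],"turn": 0,"gripper": 0.5},
  ],
)

```text
time_s: 21.72
tcp_pos: [0.4943, -0.3232, 0.0712]
eef_rot: [180.0, -0.0, -135.1]
contact_force: [-0.6, -0.3, -4.0]
gripper_width: 0.0559
gripper_force: 8.0
```

Call:
send_rows(
  moves=[
    {"slide": [0,0,0.004],"turn": 0,"gripper": 0.5},
    {"slide": [0,0,0.008],"turn": 0,"gripper": 0.5},
    {"slide": [0,0,0.012],"turn": 0,"gripper": 0.5},
    {"slide": [0,0,0.014],"turn": 0,"gripper": 0.5},
    {"slide": [0,0,0.014],"turn": 0,"gripper": 0.5},
  ],
)

```text
time_s: 22.13
tcp_pos: [0.4943, -0.3232, 0.0691]
eef_rot: [180.0, -0.0, -135.1]
contact_force: [0.1, 0.6, -4.9]
gripper_width: 0.0559
gripper_force: 8.0
```

Call:
send_rows(
  moves=[
    {"slide": [0,0,0.004],"turn": 0,"gripper": 0.5},
    {"slide": [0,0,0.008],"turn": 0,"gripper": 0.5},
    {"slide": [0,0,0.012],"turn": 0,"gripper": 0.5},
    {"slide": [0,0,0.016],"turn": 0,"gripper": 0.5},
    {"slide": [0,0,0.016],"turn": 0,"gripper": 0.5},
  ],
)

```text
time_s: 22.55
tcp_pos: [0.4943, -0.3232, 0.0667]
eef_rot: [180.0, -0.0, -135.1]
contact_force: [-0.9, -0.4, -5.0]
gripper_width: 0.0555
gripper_force: 8.0
```

Call:
send_rows(
  moves=[
    {"slide": [0,0,0.004],"turn": 0,"gripper": 0.5},
    {"slide": [0,0,0.008],"turn": 0,"gripper": 0.5},
    {"slide": [0,0,0.012],"turn": 0,"gripper": 0.5},
    {"slide": [0,0,0.016],"turn": 0,"gripper": 0.5},
    {"slide": [0,0,0.016],"turn": 0,"gripper": 0.5},
  ],
)

```text
time_s: 22.97
tcp_pos: [0.4943, -0.3232, 0.0643]
eef_rot: [180.0, -0.0, -135.1]
contact_force: [0.2, -0.6, -4.1]
gripper_width: 0.0562
gripper_force: 8.0
```

Call:
send_rows(
  moves=[
    {"slide": [0,0,0.004],"turn": 0,"gripper": 0.5},
    {"slide": [0,0,0.008],"turn": 0,"gripper": 0.5},
    {"slide": [0,0,0.012],"turn": 0,"gripper": 0.5},
    {"slide": [0,0,0.014],"turn": 0,"gripper": 0.5},
    {"slide": [0,0,0.014],"turn": 0,"gripper": 0.5},
  ],
)

```text
time_s: 23.38
tcp_pos: [0.4943, -0.3232, 0.0622]
eef_rot: [180.0, -0.0, -135.1]
contact_force: [-0.2, 0.9, -5.2]
gripper_width: 0.0559
gripper_force: 8.0
```

Call:
send_rows(
  moves=[
    {"slide": [0,0,0.004],"turn": 0,"gripper": 0.5},
    {"slide": [0,0,0.008],"turn": 0,"gripper": 0.5},
    {"slide": [0,0,0.012],"turn": 0,"gripper": 0.5},
    {"slide": [0,0,0.016],"turn": 0,"gripper": 0.5},
    {"slide": [0,0,0.016],"turn": 0,"gripper": 0.5},
  ],
)

```text
time_s: 23.8
tcp_pos: [0.4945, -0.3233, 0.0601]
eef_rot: [-180.0, 0.0, -135.0]
contact_force: [-0.1, 0.3, -1.6]
gripper_width: 0.056
gripper_force: 8.0
```

Contact felt again. One small step to take the weight, then release.

Call:
send_rows(
  moves=[
    {"slide": [0,0,0.002],"turn": 0,"gripper": 0.5},
    {"slide": [0,0,0.004],"turn": 0,"gripper": 0.5},
    {"slide": [0,0,0.005],"turn": 0,"gripper": 0.5},
    {"slide": [0,0,0.005],"turn": 0,"gripper": 0.5},
    {"slide": [0,0,0.005],"turn": 0,"gripper": 0.5},
  ],
)

```text
time_s: 24.22
tcp_pos: [0.4945, -0.3233, 0.0594]
eef_rot: [-180.0, 0.0, -135.1]
contact_force: [-1.1, 0.7, -0.1]
gripper_width: 0.0559
gripper_force: 8.0
```

Call:
send_rows(
  moves=[
    {"slide": [0,0,0],"turn": 0,"gripper": 0.66},
    {"slide": [0,0,0],"turn": 0,"gripper": 0.7},
    {"slide": [0,0,0],"turn": 0,"gripper": 0.75},
    {"slide": [0,0,0],"turn": 0,"gripper": 0.8},
    {"slide": [0,0,0],"turn": 0,"gripper": 0.8},
  ],
)

```text
time_s: 24.63
tcp_pos: [0.4946, -0.3233, 0.0592]
eef_rot: [-180.0, 0.0, -135.1]
contact_force: [-0.1, -0.2, 0.2]
gripper_width: 0.0693
gripper_force: 0.0
```

Call:
send_rows(
  moves=[
    {"slide": [0,0,0],"turn": 0,"gripper": 0.8},
    {"slide": [0,0,-0.06],"turn": 0,"gripper": 0.8},
    {"slide": [0,0,-0.16],"turn": 0,"gripper": 0.8},
    {"slide": [0,0,-0.28],"turn": 0,"gripper": 0.8},
    {"slide": [0,0,-0.4],"turn": 0,"gripper": 0.8},
  ],
)

```text
time_s: 25.05
tcp_pos: [0.4942, -0.3232, 0.1203]
eef_rot: [180.0, -0.0, -135.0]
contact_force: [0.7, 0.3, -0.2]
gripper_width: 0.07
gripper_force: 0.0
```

Call:
send_rows(
  moves=[
    {"slide": [0,0,-0.2],"turn": 0,"gripper": 0.8},
    {"slide": [0,0,-0.4],"turn": 0,"gripper": 0.8},
    {"slide": [0,0,-0.6],"turn": 0,"gripper": 0.8},
    {"slide": [0,0,-0.7],"turn": 0,"gripper": 0.8},
    {"slide": [0,0,-0.73],"turn": 0,"gripper": 0.8},
  ],
)

```text
time_s: 25.47
tcp_pos: [0.4958, -0.3239, 0.2333]
eef_rot: [-179.7, 0.1, -135.0]
contact_force: [-0.3, -0.2, -0.0]
gripper_width: 0.0699
gripper_force: 0.0
```

Call:
send_rows(
  moves=[
    {"slide": [0.2,0,0],"turn": 0,"gripper": 0.8},
    {"slide": [0.4,0,0],"turn": 0,"gripper": 0.8},
    {"slide": [0.6,0.1,0],"turn": 0,"gripper": 0.8},
    {"slide": [0.8,0.1,0],"turn": 0,"gripper": 0.8},
    {"slide": [0.9,0.1,0],"turn": 0,"gripper": 0.8},
  ],
)

```text
time_s: 25.88
tcp_pos: [0.3856, -0.4088, 0.2286]
eef_rot: [180.0, -0.0, -135.1]
contact_force: [0.9, -0.3, 0.7]
gripper_width: 0.0704
gripper_force: 0.0
```

```bash
python3 - <<'E'
from h import *; from plant import optics
d=optics.capture("top"); im=rect(d,.035,.42,.66,-.38,-.03,1500); cv2.imwrite("pics/t4.png",im[:,:,::-1])
d=optics.capture("side"); im=cv2.resize(d["img"][130:384,130:380],None,fx=2.3,fy=2.3,interpolation=2); cv2.imwrite("pics/s4.png",im[:,:,::-1])
E
```

```text
(no output)
```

View pics/t4.png

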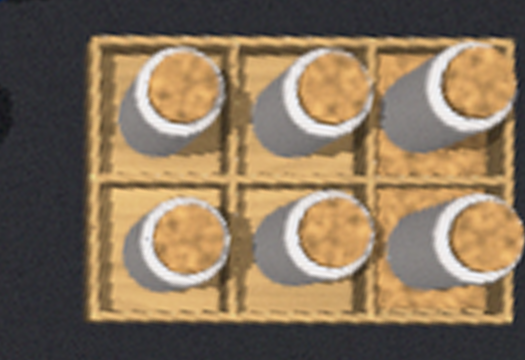

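View pics/s4.png

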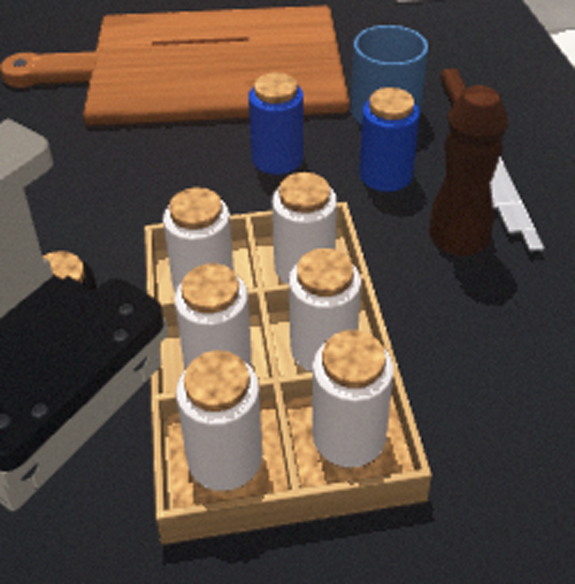

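Both pictures show six white jars upright, one per cell, with the new ones' feet at about (352,445) and (225,470). The neighbouring jars are undisturbed and the arm is clear.

```bash
python3 -c "
from plant import order; print(order.close_job())"
```

```text
the job is handed in; nothing more can be done
None
```

Both spare jars are upright in the two empty crate cells, each lowered until it touched the cork before release; in the last pictures nothing else had moved, and the job is handed in (no verdict was returned).

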